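# Comb copper tubes into the grooves of the tube tray and lock them in

### The arm

A 6-joint arm with a two-finger parallel gripper is mounted at the origin on the work surface. World frame = base frame: x ahead of the robot, y to its left, z up, the work surface at z = 0. Lengths are in m, angles in rad, forces in N, time in s.
With the tool pointing down it reaches from about 0.3 to 0.775 m from the base axis. Payload 14.6 kg.
Tool frame: the origin (TCP) lies at the centre of the arm's flange, where the gripper is bolted on; the fingertips stand env.tcp_to_tips ahead of it and the grasp point (between the pads) lies 155 mm ahead of it (env.tcp_to_tips is the distance from the TCP to the fingertips, in m); z points along the fingers, y is the line along which they close (so a half turn about z gives the same grasp; the last joint's range is limited). The gripper opens to 85 mm and grips with 20 to 120 N. Pads are 22 mm wide; open, the fingers measure 114 mm over their backs; the gripper's body (76 mm by 85 mm) begins 54 mm behind the grasp point. The pads swing forward as they close: fully open they stand 13 mm farther back than shut.
Start: joints at [-1.194, 0.3, 1.521, -0, 1.321, -0.067], TCP at [0.236, -0.497, 0.405] pointing down, gripper open.
Joint ranges: [-3.03, 3.03], [-0.79, 2.21], [0.23, 2.52], [-1.04, 4.18], [0, 3.07], [-2.55, 2.55]. Speed limits (rad/s): [2.22, 2.22, 2.57, 3.14, 3.14, 3.14].

### API

Orientations are given as a rotation vector (axis times angle).
In Python, from cell import env gives the robot as it stands. The module is installed in compiled form; this text tells all that it offers.
- The arm moves only by the shell command python3 -m crank 'ROWS'. ROWS is JSON, a list of rows, each a list of 5 numbers: the shift along the tool's x, y, z in m, then the turn about the tool's z in rad, then the closure in counts, from 0 (fully open) to 255 (shut). In form: [[dx, dy, dz, spin, claw], ...]. A call has 1 to 12 rows; each row is the pose to reach, as a shift and turn from the pose commanded when the call began, along the tool's axes at that moment; what a row does not reach only later rows make up. A row lasts 1/12 s, in which the tool goes at most 41.7 mm and 7.16 degrees, less where a joint would pass 70% of its speed; a pose out of reach is approached as far as the arm can. A call with a gripper value outside its range is refused whole. The fingers move at their own pace and stop on an object; the grip force is fixed at half the most. Time passes only in rows, so rows that repeat a pose let the fingers close. It gives the time, the measured TCP pose, the force, the opening and the grip force at its end, in the units of the state.
- env.read_state(): the state, without advancing time (a new reading comes with each control period).
- env.snapshot(name): name is "scene" or "top" or "wrist"; returns the picture (420x560x3 uint8, red, green, blue); there is no depth.
- env.calibration(name): a dict with "fx", "fy", "cx", "cy" (pixels), "extrinsics" (4x4, takes a point from camera to world coordinates). Camera axes: x right, y down, z forward; pixel columns grow to the right and rows downward; lengths in m; the calibration is good to about 2 mm. The wrist camera is an equidistant fisheye: a pixel r from the principal point sees the ray r / f radians off the axis. A picture is of the moment at which its call begins: read the wrist's pose just before it. calibration takes no time and is no camera call; for the wrist camera it gives the pose at the moment of the call.
- env.sign_off(): hands the job in; it is judged then, once.
Trained networks look in the newest picture that a camera, given by its name, has taken for a name from the list of things; names that differ only in an ending like _2 or _b are one class to them, and where a whole thing is asked for, a point or a joint stands for the part that bears it (a point fixed in the world has none). Each returns a list of dicts, best first, with "conf" (0 to 1); they miss things now and then, are a little off and sometimes report something else, mostly with a low value. They report only what shows in the picture. A call takes as long as a camera call. They do not tell look-alikes from the thing itself.
- env.outline_of(camera, label): "region" (420x560 bool, what is visible of it) and "box" ([left, top, right, bottom] in pixels, round what is visible of it).
The state is a dict: "time": time; "joints": joint angles; "joint_vel": joint speeds; "joint_efforts": joint torques, N m; "tool_pos": TCP position; "tcp_rot": TCP orientation; "ft_force": force on the tool from outside, world axes, zero at the start; "ft_torque": the same for the moment, N m; "width": finger opening in m; "grip_force": force on a finger pad.
Only numpy, scipy, OpenCV 4.12 (cv2) and the standard library are available. Lean on these libraries where they do the work, as an engineer would, in place of code of your own. Each camera call takes 0.05 s, during which the arm holds its last target. There are 200 camera calls.

### The job

Cut copper tubes lie jumbled in the black grooved tray: take the little bench rake by its handle and comb it slowly and lightly across the grooves until all five tubes have dropped into grooves and lie parallel, moving them with the rake only, never with the gripper. Only then push the tray's red knob fully home so the keeper plate slides over the tube ends, and put the rake back on its rest the way it lay, tines down and handle on the wooden block. Leave the other things on the bench where they are.

Things in the scene. Friction and masses are not known exactly. Their poses are not given: they have to be found in the camera images.
- tray: black tube tray fixed to the bench, 232 (x) x 138 (y) x 33 mm high, walls 8 mm, inside 216 x 122 mm; origin under its centre. Twelve V grooves 15 mm deep run along its y, side by side at 18 mm pitch (middles at x = -99, -81 ... +99 mm); rounded ridge tops 20.2 mm over the underside. A slot in the -y wall lets the keeper plate through
- keeper (a joint): keeper slide, m: 0 = home (plate covers the last 22 mm of the grooves at the tray's -y end, just above the ridges), 0.022 = out (grooves clear). Starts out; pushed home along the tray's +y. It runs stiffly (about 4 N) between stops at both ends and stays where it is left. It cannot go home over a tube still lying on the ridges
- keeper_knob (a point): centre of the outer end face of the red keeper knob, a disc 22 mm across and 14 mm long, axis level along the tray's y, its face looking to the tray's -y, 23 mm over the bench. Moves with the slide: 107 mm from the tray's middle when home, 129 mm when out
- rake: bench rake, 100 g: nine 5 mm white tines in a row 101 mm long along its y, under an aluminium bar 106 x 14 mm that begins 28 mm over the tine tips; level wooden handle, 18 mm wide, 20 mm high, runs from the bar 158 mm along its -x. Origin at the tine tips, middle of the row; z up; the handle's middle line is 48 mm over the tips
- rake_grip (a point): the place to grip the rake: on the handle's middle line, 32 mm from the tine row, at the balance point (18 mm wide across the rake's y, 20 mm high). Grip it firmly: it can pivot between the fingers if the tines are pushed hard; a tube caught between tine and ridge comes free if the rake eases back
- rest: the rake's rest, fixed, left or right of the tray: black rubber plate 200 x 130 x 6 mm and a wooden block, 70 mm wide, 44 mm over the bench, that carries the handle between two 8 mm lips 58 mm apart. Origin at bench height, under the tine row of the stored rake, which lies 6 mm above it with its x along the rest's x; the plate runs from x = -145 to +55 mm, the block is at x = -125 mm
- tube1: loose copper tube, 10 mm across, 110 mm long, 28 g; origin at its middle, x along it. Starts askew on the ridges (middle 25.3 mm over the tray's underside, 10 mm more if on other tubes). Slippery: lined up with a groove and moved at 3 cm/s, it drops in. Bedded in a groove, its middle is 15.6 mm over the tray's underside and its top level with the ridges
- tube2: loose copper tube, 10 mm across, 110 mm long, 28 g; origin at its middle, x along it. Starts askew on the ridges (middle 25.3 mm over the tray's underside, 10 mm more if on other tubes). Slippery: lined up with a groove and moved at 3 cm/s, it drops in. Bedded in a groove, its middle is 15.6 mm over the tray's underside and its top level with the ridges
- tube3: loose copper tube, 10 mm across, 110 mm long, 28 g; origin at its middle, x along it. Starts askew on the ridges (middle 25.3 mm over the tray's underside, 10 mm more if on other tubes). Slippery: lined up with a groove and moved at 3 cm/s, it drops in. Bedded in a groove, its middle is 15.6 mm over the tray's underside and its top level with the ridges
- tube4: loose copper tube, 10 mm across, 110 mm long, 28 g; origin at its middle, x along it. Starts askew on the ridges (middle 25.3 mm over the tray's underside, 10 mm more if on other tubes). Slippery: lined up with a groove and moved at 3 cm/s, it drops in. Bedded in a groove, its middle is 15.6 mm over the tray's underside and its top level with the ridges
- tube5: loose copper tube, 10 mm across, 110 mm long, 28 g; origin at its middle, x along it. Starts askew on the ridges (middle 25.3 mm over the tray's underside, 10 mm more if on other tubes). Slippery: lined up with a groove and moved at 3 cm/s, it drops in. Bedded in a groove, its middle is 15.6 mm over the tray's underside and its top level with the ridges
- dish: steel parts dish 150 x 120 x 28 mm, fixed, on the side of the tray where the rest is not; origin under its middle
- tee: brass tee fitting 50 mm long, loose in the dish; bystander
- basket: steel filter basket 58 mm across, 26 mm high, loose in the dish; bystander
- flux: white jar 48 mm across, 100 mm high, standing behind the tray; bystander
- wrench: steel wrench 170 mm long lying behind the tray; bystander
- portafilter: portafilter, steel head 70 mm across with a black handle, 215 mm long over all, lying behind and to the right; bystander; origin under the head
Not all that is in view belongs to the job. What is shaped like the tube1 but blue or green is not meant.

How it is judged:
On the way:
1. all five tubes lie in grooves, parallel, while the keeper is still out (angle between the x axis of each of tube1, tube2, tube3, tube4, tube5 and the y axis of tray, either way round below 0.06 rad and z of tube1 in the frame of tray between 0.008 and 0.0185 m and x of tube1 in the frame of tray between -0.108 and 0.108 m and y of tube1 in the frame of tray between -0.012 and 0.012 m and linear speed of each of tube1, tube2, tube3, tube4, tube5 below 0.02 m/s and z of tube2 in the frame of tray between 0.008 and 0.0185 m and x of tube2 in the frame of tray between -0.108 and 0.108 m and y of tube2 in the frame of tray between -0.012 and 0.012 m and z of tube3 in the frame of tray between 0.008 and 0.0185 m and x of tube3 in the frame of tray between -0.108 and 0.108 m and y of tube3 in the frame of tray between -0.012 and 0.012 m and z of tube4 in the frame of tray between 0.008 and 0.0185 m and x of tube4 in the frame of tray between -0.108 and 0.108 m and y of tube4 in the frame of tray between -0.012 and 0.012 m and z of tube5 in the frame of tray between 0.008 and 0.0185 m and x of tube5 in the frame of tray between -0.108 and 0.108 m and y of tube5 in the frame of tray between -0.012 and 0.012 m and value of joint keeper above 0.015 m), for 0.3 s.
At the end, for the whole second after the job is handed in: every tube lies bedded in a groove (middle under 18.5 mm over the tray's underside, within 0.06 rad and 12 mm of the groove's middle); keeper home within 3 mm; rake at rest on its rest, level, tines down, within 30 mm along, 25 mm across and 0.2 rad of its place (angle between the x axis of each of tube1, tube2, tube3, tube4, tube5 and the y axis of tray, either way round below 0.06 rad and z of tube1 in the frame of tray between 0.008 and 0.0185 m and x of tube1 in the frame of tray between -0.108 and 0.108 m and y of tube1 in the frame of tray between -0.012 and 0.012 m and linear speed of each of tube1, tube2, tube3, tube4, tube5, rake below 0.02 m/s and z of tube2 in the frame of tray between 0.008 and 0.0185 m and x of tube2 in the frame of tray between -0.108 and 0.108 m and y of tube2 in the frame of tray between -0.012 and 0.012 m and z of tube3 in the frame of tray between 0.008 and 0.0185 m and x of tube3 in the frame of tray between -0.108 and 0.108 m and y of tube3 in the frame of tray between -0.012 and 0.012 m and z of tube4 in the frame of tray between 0.008 and 0.0185 m and x of tube4 in the frame of tray between -0.108 and 0.108 m and y of tube4 in the frame of tray between -0.012 and 0.012 m and z of tube5 in the frame of tray between 0.008 and 0.0185 m and x of tube5 in the frame of tray between -0.108 and 0.108 m and y of tube5 in the frame of tray between -0.012 and 0.012 m and value of joint keeper below 0.003 m and x of rake in the frame of rest between -0.03 and 0.03 m and y of rake in the frame of rest between -0.025 and 0.025 m and z of rake in the frame of rest between 0.001 and 0.011 m and angle between rake's own z axis and vertical below 0.1 rad and angle between the x axis of rake and the x axis of rest, either way round below 0.2 rad); the robot touches nothing.
It fails at once if the gripper or arm touches a tube (contact force between any of the fingers, the arm and tube1 above 0.5 N or contact force between any of the fingers, the arm and tube2 above 0.5 N or contact force between any of the fingers, the arm and tube3 above 0.5 N or contact force between any of the fingers, the arm and tube4 above 0.5 N or contact force between any of the fingers, the arm and tube5 above 0.5 N).
It fails at once if the rake is pressed on the tray with more than 30 N (contact force between rake and tray above 30 N).
It fails at once if a bystander is moved more than 25 mm (distance of any of tee, basket, flux, wrench, portafilter from where it was at the start of the episode above 0.025 m).
It also fails if it takes over 70 s, if anything falls off the work surface, if the arm or the gripper's body presses on something with over 40 N, if the wrist force passes 120 N, or if a joint passes its speed limit or range.

## Working session

There is one attempt and no reset: what is moved stays moved. The work goes in short steps, Python scripts to look and compute and a shell command to move; the robot and the scene stay as the last step left them, time stands still between calls to the robot, and variables do not carry over. Pictures are saved under pics/ and viewed, at most 10 in all, crops included, and the job is handed in when it is done.

```bash
mkdir -p pics; cat > h.py <<'E'
from cell import env
import numpy as np, cv2
from scipy.spatial.transform import Rotation as R
def snap(n,f=None):
    im=env.snapshot(n)
    if f: cv2.imwrite('pics/'+f,im[:,:,::-1])
    return im
def ray(n,u,v):
    c=env.calibration(n); E=np.array(c['extrinsics'])
    x=(u-c['cx'])/c['fx']; y=(v-c['cy'])/c['fy']
    if n=='wrist':
        r=np.hypot(x,y); d=np.array([np.sin(r)*x/max(r,1e-9),np.sin(r)*y/max(r,1e-9),np.cos(r)])
    else: d=np.array([x,y,1.])
    return E[:3,3],E[:3,:3]@d
def at(n,u,v,z):
    o,d=ray(n,u,v); return o+d*(z-o[2])/d[2]
def proj(n,p):
    c=env.calibration(n); E=np.array(c['extrinsics'])
    q=E[:3,:3].T@(np.array(p)-E[:3,3])
    if n=='wrist':
        r=np.hypot(q[0],q[1]); t=np.arctan2(r,q[2]); return c['cx']+c['fx']*t*q[0]/r,c['cy']+c['fy']*t*q[1]/r
    return c['cx']+c['fx']*q[0]/q[2],c['cy']+c['fy']*q[1]/q[2]
E
python3 - <<'E'
from h import *
s=env.read_state(); print(s['time'],s['tool_pos'],s['tcp_rot'],env.tcp_to_tips)
for n in('top','scene'):
    im=snap(n,n+'0.png'); 
    print(n,np.round(env.calibration(n)['extrinsics'],3).tolist(),env.calibration(n)['fx'])
    for l in('tray','rake','rest','keeper_knob','tube1','dish','flux'):
        print(l,[(np.round(d['conf'],2),d['box'],np.round(np.argwhere(d['region']).mean(0)[::-1])) for d in env.outline_of(n,l)][:8])
E
```

```text
0.0 [ 0.23614527 -0.49668186  0.40410996] [-3.06339844e+00 -6.91159217e-01  3.46549831e-04] 0.1734
top [[0.019, -0.995, 0.1, 0.505], [-1.0, -0.02, -0.007, 0.014], [0.009, -0.1, -0.995, 0.802], [0.0, 0.0, 0.0, 1.0]] 392.62511295819127
tray [(np.float64(0.7), [261.6, 131.5, 364.0, 249.5], array([306., 191.]))]
rake [(np.float64(0.6), [415.1, 210.5, 478.7, 303.7], array([453., 249.]))]
rest [(np.float64(0.71), [398.6, 189.4, 483.1, 297.8], array([437., 245.])), (np.float64(0.45), [372.0, 104.0, 478.0, 137.6], array([415., 120.]))]
keeper_knob [(np.float64(0.77), [328.2, 140.0, 362.5, 244.6], array([341., 191.]))]
tube1 [(np.float64(0.84), [293.9, 283.6, 346.6, 309.2], array([319., 296.])), (np.float64(0.81), [270.7, 171.2, 325.5, 192.4], array([298., 181.])), (np.float64(0.78), [275.3, 170.2, 318.7, 211.4], array([295., 190.])), (np.float64(0.77), [135.4, 281.9, 170.5, 328.5], array([152., 304.])), (np.float64(0.76), [276.9, 192.9, 320.3, 232.2], array([301., 213.])), (np.float64(0.69), [272.2, 190.1, 323.5, 214.6], array([295., 200.])), (np.float64(0.57), [274.8, 152.9, 321.6, 189.9], 
[... 866 characters left out ...]
190.7, 263.7, 246.0], array([235., 217.])), (np.float64(0.64), [239.1, 225.8, 289.1, 237.2], array([264., 232.]))]
tube1 [(np.float64(0.73), [255.2, 217.8, 296.7, 225.5], array([274., 222.])), (np.float64(0.7), [265.0, 213.1, 281.4, 250.6], array([271., 234.])), (np.float64(0.69), [285.7, 171.3, 315.4, 193.1], array([301., 181.])), (np.float64(0.46), [239.0, 228.5, 290.0, 239.4], array([265., 232.])), (np.float64(0.42), [250.7, 223.8, 271.7, 262.1], array([261., 247.]))]
dish [(np.float64(0.65), [365.3, 243.5, 454.2, 327.2], array([409., 283.]))]
flux [(np.float64(0.82), [321.5, 307.5, 351.6, 358.3], array([335., 332.])), (np.float64(0.46), [169.3, 128.7, 219.3, 176.5], array([197., 159.]))]
```

```bash
python3 - <<'E'
import cv2
im=cv2.imread('pics/top0.png')[90:320,200:500]; cv2.imwrite('pics/topc.png',cv2.resize(im,None,fx=2.6,fy=2.6,interpolation=3))
E
```

```text
(no output)
```

View pics/topc.png

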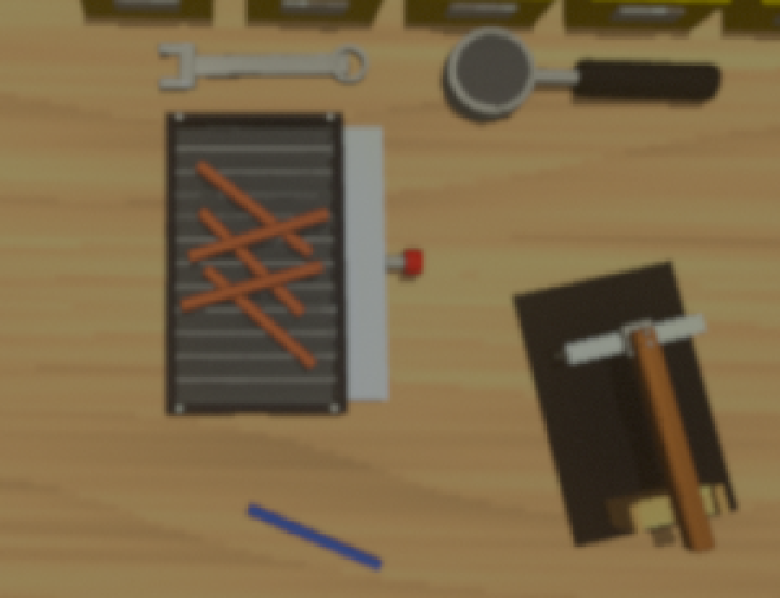

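View pics/scene0.png

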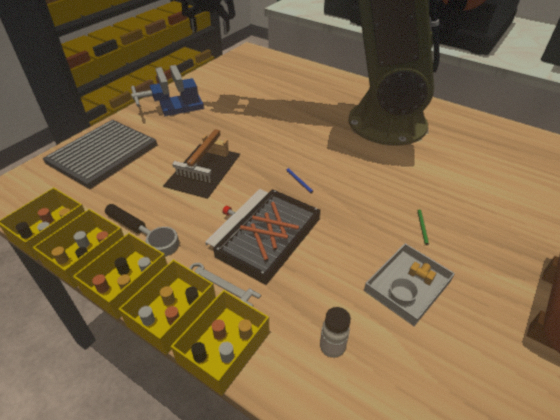

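The top crop shows the tray with the keeper plate at its right and the knob at crop (413,262). The five copper tubes cross each other between crop (180,160) and (330,370). The rake lies on its rest with the bar from (565,356) to (705,322) and the handle running down to (700,548).

Look-alikes:
- **Tubes:** the blue tube at full-image (319,296) and the green one at (152,304) are not meant. The five copper ones in the tray are.
- **Rest:** the grey grooved board at scene (100,150) is not the rest, and the yellow bins are not the tray.
- **Rake:** it is the only one in view.

```bash
python3 - <<'E'
from h import *
f=lambda x,y:(200+x/2.6,90+y/2.6)
T=lambda x,y,z:np.round(at('top',*f(x,y),z),4)
print('tray',[T(*p,.033) for p in((167,113),(343,113),(347,412),(167,414))])
print('knob',T(423,262,.023))
a,b=T(565,356,.044),T(705,322,.044); print('bar',a,b,(a+b)/2,np.linalg.norm(a-b),np.degrees(np.arctan2((a-b)[1],(a-b)[0]))-90)
a,b=T(640,332,.064),T(701,550,.064); d=a-b; print('handle',a,b,np.linalg.norm(d),np.degrees(np.arctan2(d[1],d[0])))
print('plate',[T(*p,.006) for p in((514,296),(670,262),(737,510),(577,545))])
for l in [((200,165),(310,253)),((190,257),(328,213)),((203,213),(300,313)),((183,305),(322,266)),((207,270),(312,365))]:
  print('tube',T(*l[0],.028)[:2],T(*l[1],.028)[:2])
# scene cross-check of the rake from region
print('scene rake bar ends px (174,168),(211,178):',at('scene',175,165,.044),at('scene',211,176,.044),at('scene',216,131,.064))
E
```

```text
tray [array([0.7258, 0.0424, 0.033 ]), array([ 0.7288, -0.0935,  0.033 ]), array([ 0.4993, -0.0977,  0.033 ]), array([0.4953, 0.0371, 0.033 ])]
knob [ 0.6153 -0.1573  0.023 ]
bar [ 0.5438 -0.2584  0.044 ] [ 0.5713 -0.3639  0.044 ] [ 0.55755 -0.31115  0.044  ] 0.10902522643865502 14.609819429727196
handle [ 0.5613 -0.3062  0.064 ] [ 0.4065 -0.3461  0.064 ] 0.15985946953496377 14.453501668098543
plate [array([ 0.5922, -0.2326,  0.006 ]), array([ 0.6217, -0.3565,  0.006 ]), array([ 0.4296, -0.4032,  0.006 ]), array([ 0.4009, -0.2789,  0.006 ])]
tube [0.6867 0.0162] [ 0.6198 -0.0695]
tube [0.6149 0.0224] [ 0.6512 -0.0831]
tube [0.6492 0.0131] [ 0.5735 -0.0622]
tube [0.5779 0.027 ] [ 0.61   -0.0787]
tube [0.6051 0.0092] [ 0.5341 -0.0717]
scene rake bar ends px (174,168),(211,178): [ 0.57572394 -0.35206989  0.044     ] [ 0.55709924 -0.2458095   0.044     ] [ 0.41598091 -0.34564348  0.064     ]
```

```bash
python3 -m crank '[[0.04,-0.005,0,0.03,0],[0.08,-0.01,0.01,0.06,0],[0.12,-0.015,0.02,0.09,0],[0.16,-0.02,0.03,0.12,0],[0.2,-0.025,0.04,0.15,0],[0.24,-0.03,0.05,0.18,0],[0.28,-0.035,0.06,0.195,0],[0.31,-0.038,0.08,0.195,0],[0.33,-0.039,0.10,0.195,0],[0.338,-0.039,0.104,0.195,0],[0.338,-0.039,0.104,0.195,0]]'
python3 - <<'E'
from h import *
s=env.read_state(); c=env.calibration('wrist'); print(c['fx'],np.round(c['extrinsics'],3).tolist()); print(s['tool_pos'],R.from_rotvec(s['tcp_rot']).as_matrix()[:,0])
im=snap('wrist','w1.png')
for l in('rake','rest'): print(l,[(d['conf'],d['box']) for d in env.outline_of('wrist',l)])
for p in((.525,-.317,.064),(.556,-.309,.044),(.403,-.347,.064)): print(proj('wrist',p))
E
```

```text
time: 1.72
tool_pos: [0.5255, -0.3155, 0.2992]
tcp_rot: [-3.115, -0.393, 0.003]
ft_force: [-0.5, 0.5, 0.5]
width: 0.0855
grip_force: 0.0
325.19226210127806 [[0.248, -0.915, -0.318, 0.607], [-0.969, -0.235, -0.081, -0.294], [-0.001, 0.328, -0.945, 0.267], [0.0, 0.0, 0.0, 1.0]]
[ 0.52554864 -0.31545122  0.29918114] [ 0.9687358   0.24808851 -0.00174103]
rake [(0.78, [215.0, 150.3, 362.3, 349.3])]
rest [(0.9, [200.2, 91.9, 365.5, 326.6])]
(np.float64(280.4808962252402), np.float64(220.42333465134456))
(np.float64(280.22461981996065), np.float64(168.0819210772517))
(np.float64(279.53387358413414), np.float64(353.18430864679897))
```

View pics/w1.png

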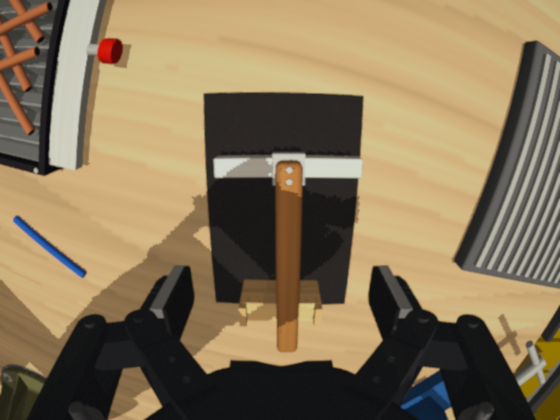

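The wrist view shows the rake lined up with the tool: the bar runs from (214,167) to (361,168) and the handle from (289,165) to (287,350). The handle's middle line is about 8 px right of where I predicted it.

```bash
python3 - <<'E'
from h import *
s=env.read_state(); M=R.from_rotvec(s['tcp_rot']).as_matrix(); p0=np.array(s['tool_pos'])
for n,u,v,z in(('bar mid',288,168,.044),('barL',214,168,.044),('barR',361,168,.044),('h1',289,200,.064),('h2',287.5,345,.064),('plTL',205,93,.006),('plTR',363,96,.006),('plBR',347,304,.006),('plBL',215,303,.006),('knobface',122,51,.023)):
    p=at('wrist',u,v,z); print(n,np.round(p,4),np.round(M.T@(p-p0),4))
E
```

```text
bar mid [ 0.5574 -0.3144  0.044 ] [0.0329 0.0051 0.258 ]
barL [ 0.5447 -0.2626  0.044 ] [ 0.0333 -0.0482  0.2579]
barR [ 0.571  -0.3657  0.044 ] [0.0334 0.0582 0.2581]
h1 [ 0.5407 -0.3189  0.064 ] [0.0155 0.0054 0.238 ]
h2 [ 0.4146 -0.3511  0.064 ] [-0.1146  0.0057  0.2379]
plTL [ 0.5944 -0.2364  0.006 ] [ 0.0878 -0.0615  0.296 ]
plTR [ 0.6238 -0.3614  0.006 ] [0.0857 0.0669 0.2961]
plBR [ 0.4295 -0.4108  0.006 ] [-0.1148  0.0672  0.2959]
plBL [ 0.3982 -0.2809  0.006 ] [-0.1133 -0.0665  0.2958]
knobface [ 0.6172 -0.1629  0.023 ] [ 0.128  -0.1271  0.2789]
```

```bash
python3 -m crank '[[0.001,0.005,0.02,0,0],[0.001,0.005,0.05,0,0],[0.001,0.005,0.075,0,0],[0.001,0.005,0.09,0,0],[0.001,0.005,0.09,0,0],[0.001,0.005,0.09,0,255],[0.001,0.005,0.09,0,255],[0.001,0.005,0.09,0,255],[0.001,0.005,0.09,0,255],[0.001,0.005,0.09,0,255],[0.001,0.005,0.09,0,255],[0.001,0.005,0.09,0,255]]'
```

```text
time: 2.87
tool_pos: [0.527, -0.321, 0.2115]
tcp_rot: [3.117, 0.39, 0.001]
ft_force: [-1.9, 1.7, 7.1]
width: 0.0169
grip_force: 59.0
```

```bash
python3 -m crank '[[0,0,-0.02,0,255],[0,0,-0.05,0,255],[0,0,-0.08,0,255],[0.02,-0.025,-0.09,0.03,255],[0.045,-0.052,-0.09,0.06,255],[0.07,-0.08,-0.09,0.09,255],[0.095,-0.108,-0.09,0.12,255],[0.12,-0.136,-0.09,0.15,255],[0.145,-0.164,-0.09,0.18,255],[0.17,-0.192,-0.09,0.21,255],[0.195,-0.22,-0.09,0.228,255],[0.215,-0.246,-0.09,0.228,255]]' && python3 -m crank '[[0,0,0,0,255],[0,0,0,0,255]]'
python3 - <<'E'
from h import *
im=snap('wrist','w2.png')
s=env.read_state(); M=R.from_rotvec(s['tcp_rot']).as_matrix(); print(M[:,0],s['tool_pos'])
for l in('rake','tray','keeper_knob'): print(l,[(d['conf'],d['box']) for d in env.outline_of('wrist',l)])
p0=np.array(s['tool_pos'])
for y in(-.053,.053): print(proj('wrist',p0+M@np.array([.032,y,.2055-.028])),proj('wrist',p0+M@np.array([.032,y,.2055])))
c=np.array([.6123,-.028,0.033]); 
for x,y in((116,69),(116,-69),(-116,-69),(-116,69)): print('traycorner',proj('wrist',c+np.array([x-.02*y,y+.02*x,0])/1000))
E
```

```text
time: 3.87
tool_pos: [0.6754, -0.0273, 0.3005]
tcp_rot: [-3.141, -0.032, 0.0]
ft_force: [0.0, 0.0, -0.8]
width: 0.0169
grip_force: 58.7
time: 4.03
tool_pos: [0.6749, -0.0279, 0.3001]
tcp_rot: [-3.141, -0.037, 0.001]
ft_force: [-1.3, -1.3, -1.3]
width: 0.0171
grip_force: 58.8
[ 9.99760829e-01  2.18544377e-02 -8.17590910e-04] [ 0.67459666 -0.02929244  0.30024365]
rake [(0.9, [167.5, 183.4, 394.1, 361.4])]
tray [(0.81, [190.0, 130.0, 423.5, 365.2])]
keeper_knob [(0.84, [345.5, 149.5, 422.6, 308.1])]
(np.float64(171.03955345688178), np.float64(206.77702610021822)) (np.float64(186.08393314625653), np.float64(190.49131127810182))
(np.float64(385.11135410552833), np.float64(206.2817131771452)) (np.float64(370.63301468041766), np.float64(190.01766117532367))
traycorner (np.float64(183.17190114244886), np.float64(138.80196280877112))
traycorner (np.float64(368.09436728489806), np.float64(138.31808845346114))
traycorner (np.float64(342.67662868040867), np.float64(366.0692408413395))
traycorner (np.float64(211.52951836528933), np.float64(365.71510000144224))
```

View pics/w2.png

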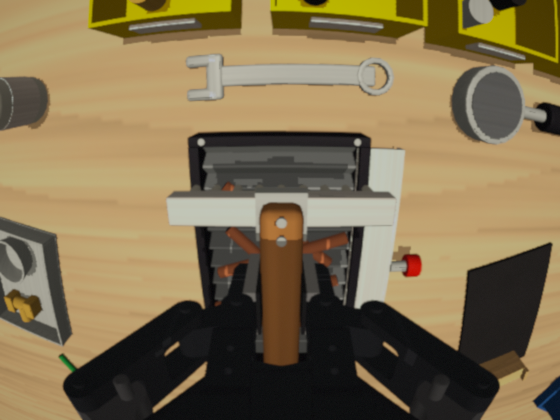

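The wrist view shows the rake level in the grip, with its bar middle at (281,208). The tray's far corners are at (190,134) and (370,134), so the tray sits about 3 mm further toward +x and -y than I estimated. I'll lower the tines between the far wall and the tubes.

```bash
python3 -m crank '[[0,0.002,0.02,0,255],[0,0.002,0.04,0,255],[0,0.002,0.055,0,255],[0,0.002,0.065,0,255],[0,0.002,0.0715,0,255],[0,0.002,0.0715,0,255],[0,0.002,0.0715,0,255]]' && python3 -m crank '[[-0.0025,0,0,0,255],[-0.005,0,0,0,255],[-0.0075,0,0,0,255],[-0.01,0,0,0,255],[-0.0125,0,0,0,255],[-0.015,0,0,0,255],[-0.0175,0,0,0,255],[-0.02,0,0,0,255],[-0.0225,0,0,0,255],[-0.025,0,0,0,255],[-0.0275,0,0,0,255],[-0.03,0,0,0,255]]' && python3 -m crank '[[-0.0025,0,0,0,255],[-0.005,0,0,0,255],[-0.0075,0,0,0,255],[-0.01,0,0,0,255],[-0.0125,0,0,0,255],[-0.015,0,0,0,255],[-0.0175,0,0,0,255],[-0.02,0,0,0,255],[-0.0225,0,0,0,255],[-0.025,0,0,0,255],[-0.0275,0,0,0,255],[-0.03,0,0,0,255]]'
python3 - <<'E'
from h import *
im=snap('scene'); cv2.imwrite('pics/s1.png',cv2.resize(im[170:310,180:350,::-1],None,fx=4,fy=4,interpolation=3))
E
```

```text
time: 4.82
tool_pos: [0.6748, -0.0319, 0.2298]
tcp_rot: [3.141, 0.032, 0.001]
ft_force: [-0.2, -0.3, -0.3]
width: 0.017
grip_force: 58.8
time: 5.82
tool_pos: [0.6445, -0.0322, 0.2292]
tcp_rot: [-3.141, -0.033, 0.0]
ft_force: [-0.5, 0.4, -1.1]
width: 0.0171
grip_force: 58.7
time: 6.82
tool_pos: [0.6145, -0.0329, 0.2292]
tcp_rot: [-3.141, -0.033, 0.0]
ft_force: [0.3, 0.6, -0.3]
width: 0.017
grip_force: 58.7
```

View pics/s1.png

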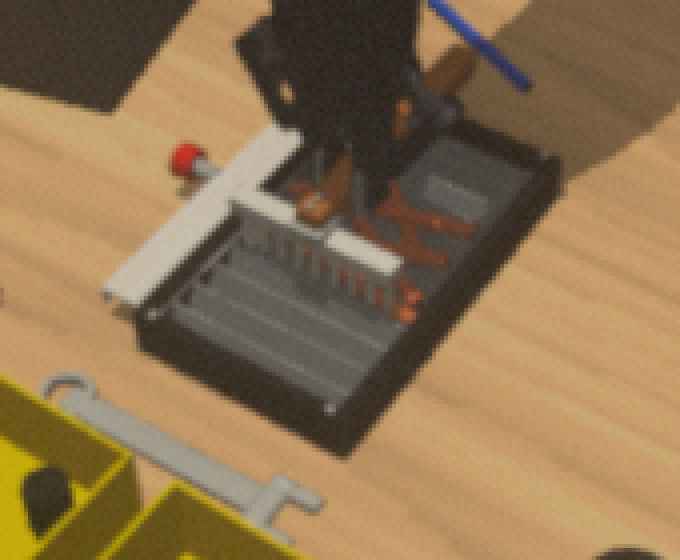

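The tines at crop (240–400,240–300) are pushing the tubes along. The grooves behind them are empty and the keeper is still out. I'll continue.

```bash
python3 -m crank '[[-0.0025,0,0,0,255],[-0.005,0,0,0,255],[-0.0075,0,0,0,255],[-0.01,0,0,0,255],[-0.0125,0,0,0,255],[-0.015,0,0,0,255],[-0.0175,0,0,0,255],[-0.02,0,0,0,255],[-0.0225,0,0,0,255],[-0.025,0,0,0,255],[-0.0275,0,0,0,255],[-0.03,0,0,0,255]]' && python3 -m crank '[[-0.002,0,0,0,255],[-0.004,0,0,0,255],[-0.006,0,0,0,255],[-0.008,0,0,0,255],[-0.01,0,0,0,255],[-0.012,0,0,0,255],[-0.014,0,0,0,255],[-0.016,0,0,0,255],[-0.018,0,0,0,255],[-0.02,0,0,0,255],[-0.022,0,0,0,255],[-0.024,0,0,0,255]]'
python3 - <<'E'
from h import *
im=snap('scene'); a=cv2.resize(im[185:290,200:330,::-1],None,fx=3,fy=3,interpolation=3)
im=snap('top'); b=cv2.resize(im[125:255,255:370,::-1],None,fx=3,fy=2.42,interpolation=3)[:315]
cv2.imwrite('pics/s2.png',np.hstack([a,b]))
E
```

```text
time: 7.87
tool_pos: [0.5856, -0.0335, 0.2311]
tcp_rot: [3.141, 0.033, 0.011]
ft_force: [8.3, 0.3, 10.3]
width: 0.0167
grip_force: 60.3
time: 8.87
tool_pos: [0.561, -0.034, 0.2302]
tcp_rot: [3.141, 0.033, 0.004]
ft_force: [1.6, -0.5, 5.4]
width: 0.0169
grip_force: 59.8
```

View pics/s2.png

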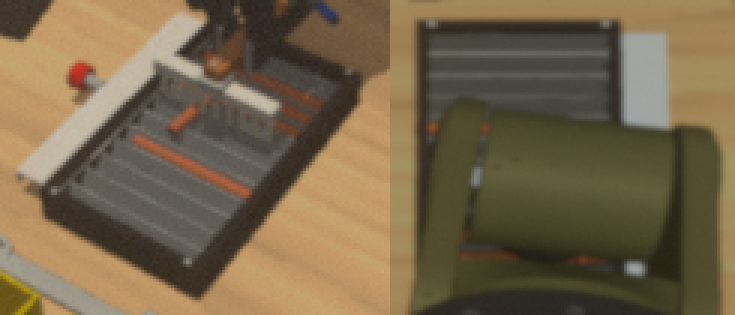

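One tube is bedded, seen at left (190,165), and two lie aligned ahead of the row. One is caught askew under the tines at (185,118). I'll ease back, lift and look.

```bash
python3 -m crank '[[0.003,0,0,0,255],[0.006,0,0,0,255],[0.006,0,-0.01,0,255],[0.006,0,-0.03,0,255],[0.006,0,-0.05,0,255],[0.006,0,-0.07,0,255],[0.006,0,-0.08,0,255],[0.006,0,-0.08,0,255]]'
python3 - <<'E'
from h import *
im=snap('scene'); a=cv2.resize(im[180:290,200:330,::-1],None,fx=3,fy=3,interpolation=3)
im=snap('wrist'); b=im[120:450,130:420,::-1][:330]; b=cv2.copyMakeBorder(b,0,330-len(b),0,0,0)
cv2.imwrite('pics/s3.png',np.hstack([a,b]))
E
```

```text
time: 9.63
tool_pos: [0.5668, -0.0339, 0.3117]
tcp_rot: [3.141, 0.033, 0.006]
ft_force: [0.5, 1.0, -1.3]
width: 0.0171
grip_force: 58.8
```

View pics/s3.png

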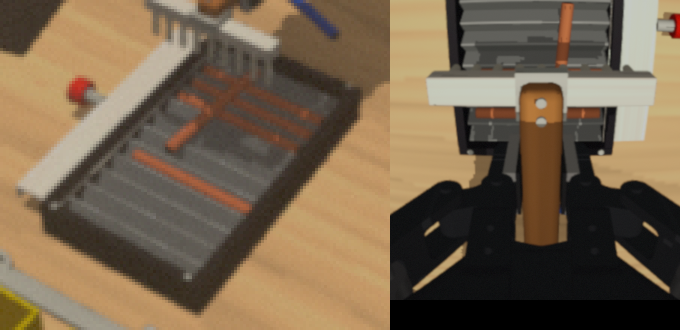

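The left half shows one tube bedded at (190,180), and more parallel ones at the near end at (200–315,70–145). One tube lies crosswise along the tray's x, from (172,147) to (255,78). I'll locate it precisely and check the wrist range.

```bash
python3 - <<'E'
from h import *
s=env.read_state(); print(np.round(s['joints'],3))
c=np.array([.615,-.0315]);yaw=.02
def tr(p): d=np.array(p[:2])-c; return np.round([1000*(d[0]+yaw*d[1]),1000*(d[1]-yaw*d[0])],0)
print('cross far end',tr(at('scene',200+172/3,180+147/3,.027)),'near',tr(at('scene',200+255/3,180+78/3,.03)))
print('wrist far end',tr(at('wrist',130+567-390,120+3,.027)),'mid',tr(at('wrist',130+563-390,120+65,.027)))
im=snap('scene'); 
for d in env.outline_of('scene','tube1'):
    m=np.argwhere(d['region'])[:,::-1].astype(float); q=m.mean(0); w,v=np.linalg.eigh(np.cov(m.T)); t=(m-q)@v[:,1]; e=[q+v[:,1]*t.min(),q+v[:,1]*t.max()]
    print(round(d['conf'],2),[tr(at('scene',*k,.02)) for k in e])
print('tray corners', [tr(at('scene',200+x/3,180+y/3,.033)) for x,y in((45,193),(198,292),(358,88))])
E
```

```text
[-0.124  0.433  1.574 -0.     1.135  1.426]
cross far end [ 12. -19.] near [-84.  -6.]
wrist far end [ 14. -21.] mid [-35. -19.]
0.71 [array([-80.,  56.]), array([-80., -50.])]
0.67 [array([-95., -16.]), array([ 11., -24.])]
0.65 [array([-62.,  58.]), array([-62., -48.])]
0.63 [array([27., 59.]), array([ 29., -45.])]
0.61 [array([-260.,  268.]), array([-163.,  320.])]
tray corners [array([104., -67.]), array([117.,  76.]), array([-117.,   70.])]
```

The crosswise tube lies from tray (12,-20) to (-95,-17) mm. The bedded tubes are at x = 27, -62 and -80. I'll turn the rake 90°, set the row on the tube's +y side, and swing row and tube round together.

```bash
cat > plan.py <<'E'
from h import *
c=np.array([.615,-.0315]);ty=.02
def pose(x,y,phi):   # tray mm row centre, tube angle deg -> TCP xy, yaw
    a=np.radians(phi+90)+ty; p=c+np.array([x-ty*y,y+ty*x])/1000
    return np.r_[p-.032*np.array([np.cos(a),np.sin(a)]),a]
def rel(P,Q):
    d=Q[:2]-P[:2];a=P[2]; return np.round([d@[np.cos(a),np.sin(a)],d@[np.sin(a),-np.cos(a)],-(Q[2]-P[2])],4).tolist()
E
python3 - <<'E'
from plan import *
s=env.read_state(); P0=np.r_[s['tool_pos'][:2],.021]
W=[(-11,0,0),(-16,-20,-20),(-35,-20,-45),(-37,-9,-65),(-38,-1,-90)]
print('A',rel(P0,pose(*W[0])))
for a,b in zip(W,W[1:]): 
    print(b,rel(pose(*a),pose(*b)),'mid',rel(pose(*a),pose(*((np.array(a)+b)/2))))
E
```

```text
A [0.0375, 0.0307, -1.5698]
(-16, -20, -20) [-0.0181, -0.0159, 0.3491] mid [-0.0095, -0.0081, 0.1745]
(-35, -20, -45) [-0.0035, -0.0314, 0.4363] mid [-0.0025, -0.0159, 0.2182]
(-37, -9, -65) [0.0083, -0.0201, 0.3491] mid [0.0037, -0.0102, 0.1745]
(-38, -1, -90) [0.0055, -0.0212, 0.4363] mid [0.002, -0.0108, 0.2182]
```

```bash
python3 -m crank '[[0.003,0.003,0,-0.12,255],[0.006,0.005,0,-0.24,255],[0.01,0.008,0,-0.36,255],[0.013,0.01,0,-0.48,255],[0.016,0.013,0,-0.6,255],[0.02,0.016,0,-0.72,255],[0.023,0.019,0,-0.84,255],[0.026,0.021,0,-0.96,255],[0.03,0.024,0,-1.08,255],[0.033,0.027,0,-1.2,255],[0.036,0.029,0,-1.32,255],[0.0375,0.0307,0,-1.44,255]]' && python3 -m crank '[[0,0,0,-0.12,255],[0,0,0.02,-0.13,255],[0,0,0.04,-0.13,255],[0,0,0.06,-0.13,255],[0,0,0.072,-0.13,255],[0,0,0.08,-0.13,255],[0,0,0.08,-0.13,255],[0,0,0.08,-0.13,255]]' && python3 -m crank '[[-0.0015,-0.0013,0,0.029,255],[-0.003,-0.0027,0,0.058,255],[-0.0047,-0.004,0,0.087,255],[-0.0063,-0.0054,0,0.116,255],[-0.008,-0.0067,0,0.145,255],[-0.0095,-0.008,0,0.175,255],[-0.011,-0.0094,0,0.204,255],[-0.0125,-0.0107,0,0.233,255],[-0.014,-0.012,0,0.262,255],[-0.0155,-0.0133,0,0.291,255],[-0.017,-0.0146,0,0.32,255],[-0.0181,-0.0159,0,0.349,255]]'
```

```text
time: 10.83
tool_pos: [0.605, -0.0639, 0.3077]
tcp_rot: [-2.333, -2.102, 0.002]
ft_force: [-0.2, -0.1, -0.8]
width: 0.0171
grip_force: 58.8
time: 11.5
tool_pos: [0.605, -0.0638, 0.2293]
tcp_rot: [-2.199, -2.243, 0.0]
ft_force: [-0.4, -0.6, -0.2]
width: 0.017
grip_force: 58.8
time: 12.5
tool_pos: [0.5896, -0.0823, 0.2306]
tcp_rot: [2.555, 1.825, 0.002]
ft_force: [0.3, 1.6, -1.5]
width: 0.017
grip_force: 58.8
```

```bash
python3 - <<'E'
from h import *
im=snap('scene'); a=cv2.resize(im[180:290,200:330,::-1],None,fx=3,fy=3,interpolation=3)
im=snap('wrist'); b=im[90:420,120:440,::-1]
cv2.imwrite('pics/s4.png',np.hstack([a,b]))
E
```

```text
(no output)
```

View pics/s4.png

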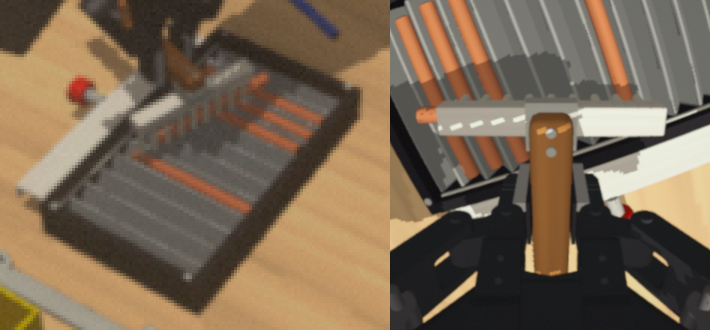

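Four tubes are now in grooves and parallel: three at right-half (400–490,20–180) and one at (620,50). The fifth lies along the tine row and is turning with it, its end at (425,116). I'll continue the swing.

```bash
python3 -m crank '[[-0.0005,-0.0026,0,0.036,255],[-0.001,-0.0053,0,0.073,255],[-0.0014,-0.008,0,0.109,255],[-0.0018,-0.0106,0,0.145,255],[-0.0022,-0.0133,0,0.182,255],[-0.0025,-0.0159,0,0.218,255],[-0.0028,-0.0185,0,0.255,255],[-0.003,-0.0211,0,0.291,255],[-0.0032,-0.0237,0,0.327,255],[-0.0034,-0.0263,0,0.364,255],[-0.0035,-0.029,0,0.4,255],[-0.0035,-0.0314,0,0.436,255]]' && python3 -m crank '[[0.0006,-0.0017,0,0.029,255],[0.0012,-0.0034,0,0.058,255],[0.0018,-0.0051,0,0.087,255],[0.0024,-0.0068,0,0.116,255],[0.003,-0.0085,0,0.145,255],[0.0037,-0.0102,0,0.175,255],[0.0044,-0.0119,0,0.204,255],[0.0052,-0.0136,0,0.233,255],[0.006,-0.0152,0,0.262,255],[0.0068,-0.0168,0,0.291,255],[0.0075,-0.0184,0,0.32,255],[0.0083,-0.0201,0,0.349,255]]' && python3 -m crank '[[0.0003,-0.0018,0,0.036,255],[0.0006,-0.0036,0,0.073,255],[0.0009,-0.0054,0,0.109,255],[0.0012,-0.0072,0,0.145,255],[0.0016,-0.009,0,0.182,255],[0.002,-0.0108,0,0.218,255],[0.0026,-0.0125,0,0.255,255],[0.0032,-0.0143,0,0.291,255],[0.0038,-0.016,0,0.327,255],[0.0044,-0.0177,0,0.364,255],[0.005,-0.0195,0,0.4,255],[0.0055,-0.0212,0,0.436,255]]'
cat > tubes.py <<'E'
from plan import *
def tr(p): d=np.array(p[:2])-c; return np.round([1000*(d[0]+ty*d[1]),1000*(d[1]-ty*d[0])],0)
for n in('scene','wrist'):
  snap(n)
  for d in env.outline_of(n,'tube1'):
    m=np.argwhere(d['region'])[:,::-1].astype(float)
    q=m.mean(0); w,v=np.linalg.eigh(np.cov(m.T)); t=(m-q)@v[:,1]
    e=[tr(at(n,*(q+v[:,1]*k),.018)) for k in(t.min(),t.max())]; D=e[1]-e[0]
    print(n,round(d['conf'],2),e,round(np.hypot(*D)),'ang',round(np.degrees(np.arctan2(D[0],D[1])),1))
E
python3 tubes.py
```

```text
time: 13.6
tool_pos: [0.5586, -0.0753, 0.2301]
tcp_rot: [2.89, 1.231, 0.002]
ft_force: [-0.8, 0.7, -1.5]
width: 0.0172
grip_force: 58.8
time: 14.6
tool_pos: [0.55, -0.0553, 0.2301]
tcp_rot: [3.06, 0.711, 0.002]
ft_force: [0.4, -0.1, -1.1]
width: 0.0166
grip_force: 58.8
time: 15.6
tool_pos: [0.5456, -0.0338, 0.2301]
tcp_rot: [3.141, 0.032, 0.002]
ft_force: [-0.2, -0.2, -0.9]
width: 0.0171
grip_force: 58.8
scene 0.75 [array([26., 57.]), array([ 27., -44.])] 101 ang 179.4
scene 0.61 [array([-256.,  271.]), array([-165.,  320.])] 103 ang 61.7
scene 0.58 [array([-82.,  55.]), array([-81.,  36.])] 19 ang 177.0
scene 0.53 [array([-94.,  37.]), array([-90.,  25.])] 13 ang 161.6
wrist 0.89 [array([-65., -52.]), array([-65.,  58.])] 110 ang 0.0
wrist 0.88 [array([ 27., -46.]), array([27., 65.])] 111 ang 0.0
wrist 0.87 [array([-61., -25.]), array([-91.,  46.])] 77 ang -22.9
wrist 0.78 [array([-172.,  291.]), array([-257.,  246.])] 96 ang -117.9
wrist 0.71 [array([-80., -53.]), array([-80.,  57.])] 110 ang 0.0
```

Only the fifth tube is still askew, about 23° off and lying over the full grooves at x = -63 to -99. I'll straighten it with a short pull toward -x, then push it back toward the empty groove at -45.

```bash
python3 -m crank '[[-0.0025,0,0,0,255],[-0.005,0,0,0,255],[-0.0075,0,0,0,255],[-0.01,0,0,0,255],[-0.0125,0,0,0,255],[-0.015,0,0,0,255],[-0.0175,0,0,0,255],[-0.02,0,0,0,255],[-0.0225,0,0,0,255],[-0.025,0,0,0,255],[-0.0275,0,0,0,255],[-0.0295,0,0,0,255]]' && python3 -m crank '[[0.004,0,0,0,255],[0.005,0,-0.02,0,255],[0.005,0,-0.04,0,255],[0.005,0,-0.06,0,255],[0.005,0,-0.08,0,255],[0.005,0,-0.08,0,255]]'; python3 tubes.py
```

```text
time: 16.8
tool_pos: [0.5155, -0.0346, 0.2292]
tcp_rot: [-3.141, -0.033, 0.0]
ft_force: [-0.1, 0.1, -0.9]
width: 0.0174
grip_force: 58.8
time: 17.3
tool_pos: [0.5216, -0.0345, 0.313]
tcp_rot: [3.141, 0.033, 0.009]
ft_force: [0.4, 0.2, -0.1]
width: 0.0174
grip_force: 58.8
scene 0.64 [array([-46.,  54.]), array([-46., -49.])] 103 ang 180.0
scene 0.63 [array([-259.,  270.]), array([-164.,  319.])] 107 ang 62.7
scene 0.56 [array([164.,  88.]), array([170., -79.])] 167 ang 177.9
scene 0.53 [array([-64.,  55.]), array([-63., -37.])] 92 ang 179.4
scene 0.48 [array([-83.,  49.]), array([-83., -60.])] 109 ang 180.0
scene 0.44 [array([26., 56.]), array([ 27., -41.])] 97 ang 179.4
wrist 0.98 [array([-170.,  301.]), array([-263.,  253.])] 105 ang -117.3
wrist 0.83 [array([-78., -59.]), array([-79.,  55.])] 114 ang -0.5
wrist 0.79 [array([-63., -52.]), array([-64.,  57.])] 109 ang -0.5
wrist 0.7 [array([-85., -50.]), array([-85.,  46.])] 96 ang 0.0
wrist 0.67 [array([-46., -54.]), array([-46.,  56.])] 110 ang 0.0
wrist 0.63 [array([ 25., -45.]), array([25., 64.])] 109 ang 0.0
wrist 0.39 [array([  -7., -239.]), array([-227., -296.])] 227 ang -104.5
```

The bedded tubes are at x = 27, -45, -63 and -81. The fifth is now parallel and lies on the ridges around -85, next to the empty -99 groove, so a little more -x pull should drop it in.

```bash
python3 -m crank '[[0,0.001,0.025,0,255],[0,0.001,0.05,0,255],[0,0.001,0.07,0,255],[0,0.001,0.082,0,255],[0,0.001,0.082,0,255],[0,0.001,0.082,0,255]]' && python3 -m crank '[[-0.0025,0,0,0,255],[-0.005,0,0,0,255],[-0.0075,0,0,0,255],[-0.01,0,0,0,255],[-0.0125,0,0,0,255],[-0.015,0,0,0,255],[-0.0175,0,0,0,255],[-0.02,0,0,0,255],[-0.0225,0,0,0,255],[-0.025,0,0,0,255],[-0.0275,0,0,0,255],[-0.03,0,0,0,255]]' && python3 -m crank '[[-0.002,0,0,0,255],[-0.004,0,0,0,255],[-0.004,0,0,0,255],[0.002,0,0,0,255],[0.002,0,-0.02,0,255],[0.002,0,-0.04,0,255],[0.002,0,-0.06,0,255],[0.002,0,-0.08,0,255],[0.025,0,-0.08,0,255],[0.05,0,-0.08,0,255],[0.075,0,-0.08,0,255],[0.075,0,-0.08,0,255]]'; python3 tubes.py
```

```text
time: 18.0
tool_pos: [0.5209, -0.0355, 0.227]
tcp_rot: [-3.141, -0.033, 0.002]
ft_force: [-1.0, 0.1, -0.6]
width: 0.0166
grip_force: 59.0
time: 19.0
tool_pos: [0.4906, -0.0361, 0.2272]
tcp_rot: [-3.141, -0.033, 0.0]
ft_force: [0.4, 0.9, -0.9]
width: 0.0163
grip_force: 59.0
time: 20.0
tool_pos: [0.5688, -0.0345, 0.3072]
tcp_rot: [3.141, 0.033, 0.003]
ft_force: [0.5, -0.7, -1.9]
width: 0.0168
grip_force: 59.0
scene 0.72 [array([-262.,  268.]), array([-162.,  321.])] 113 ang 62.1
scene 0.6 [array([-46.,  54.]), array([-46., -49.])] 103 ang 180.0
scene 0.59 [array([-100.,   55.]), array([-100.,  -53.])] 108 ang 180.0
scene 0.5 [array([26., 57.]), array([ 27., -41.])] 98 ang 179.4
scene 0.41 [array([-178.,   16.]), array([-210.,  -60.])] 82 ang -157.2
wrist 0.96 [array([ 26., -45.]), array([26., 65.])] 110 ang 0.0
wrist 0.95 [array([-99., -57.]), array([-99.,  53.])] 110 ang 0.0
wrist 0.93 [array([-82., -53.]), array([-82.,  58.])] 111 ang 0.0
wrist 0.69 [array([-168.,  302.]), array([-263.,  252.])] 107 ang -117.8
wrist 0.28 [array([  7., 287.]), array([-38., 301.])] 47 ang -72.7
```

```bash
python3 -m crank '[[-0.005,0.03,0,-0.03,255],[-0.01,0.065,0,-0.06,255],[-0.016,0.1,0,-0.09,255],[-0.022,0.135,0,-0.12,255],[-0.028,0.17,0,-0.15,255],[-0.034,0.205,0,-0.18,255],[-0.04,0.24,0,-0.21,255],[-0.045,0.27,0,-0.228,255],[-0.0478,0.2856,0,-0.228,255],[-0.0478,0.2856,0,-0.228,255],[-0.0478,0.2856,0,-0.228,255]]' 
python3 - <<'E'
from h import *
im=snap('scene'); a=cv2.resize(im[185:290,200:330,::-1],(390,315),interpolation=3)
im=snap('wrist'); b=im[40:355,120:440,::-1]
cv2.imwrite('pics/s5.png',np.hstack([a,b]))
s=env.read_state(); print(s['tool_pos'],R.from_rotvec(s['tcp_rot']).as_matrix()[:,0])
E
python3 tubes.py
```

```text
time: 21.12
tool_pos: [0.5236, -0.3211, 0.3071]
tcp_rot: [-3.117, -0.387, 0.0]
ft_force: [1.4, -0.1, -1.3]
width: 0.0171
grip_force: 59.0
[ 0.5241353  -0.31996379  0.30724585] [ 9.69083909e-01  2.46731382e-01 -5.67561356e-05]
scene 0.72 [array([-82.,  55.]), array([-82., -47.])] 102 ang 180.0
scene 0.72 [array([-100.,   53.]), array([-99., -50.])] 103 ang 179.4
scene 0.55 [array([26., 54.]), array([ 28., -35.])] 89 ang 178.7
scene 0.54 [array([-64.,  55.]), array([-64., -49.])] 104 ang 180.0
scene 0.46 [array([-267.,  264.]), array([-160.,  323.])] 122 ang 61.1
scene 0.42 [array([-46.,  57.]), array([-45., -51.])] 108 ang 179.5
wrist 0.95 [array([ 26., -46.]), array([26., 39.])] 85 ang 0.0
wrist 0.85 [array([-222., -103.]), array([-180.,   -3.])] 108 ang 22.8
wrist 0.8 [array([-46., -47.]), array([-46.,  22.])] 69 ang 0.0
wrist 0.66 [array([-63., -46.]), array([-63.,  21.])] 67 ang 0.0
wrist 0.56 [array([-81., -46.]), array([-81.,  19.])] 65 ang 0.0
wrist 0.56 [array([-99., -46.]), array([-98.,  19.])] 65 ang 0.9
```

View pics/s5.png

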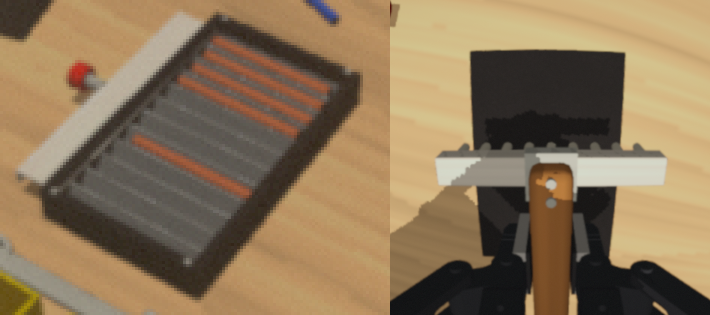

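Left half: all five tubes are bedded and parallel, with the keeper still out. Right half: the rake hangs over its plate, the bar at (437–665,168) and only slightly pitched. I'll lower it onto the rest.

```bash
python3 -m crank '[[0.003,0,0.03,0,255],[0.003,0,0.06,0,255],[0.003,0,0.078,0,255],[0.003,0,0.084,0,255],[0.003,0,0.088,0,255],[0.003,0,0.091,0,255],[0.003,0,0.094,0,255],[0.003,0,0.094,0,255],[0.003,0,0.094,0,255]]'
```

```text
time: 22.17
tool_pos: [0.5271, -0.3204, 0.2142]
tcp_rot: [3.116, 0.39, 0.002]
ft_force: [0.3, -0.2, 0.5]
width: 0.0172
grip_force: 59.3
```

```bash
python3 -m crank '[[0,0,0.001,0,255],[0,0,0.002,0,255],[0,0,0.002,0,255],[0,0,0.002,0,180],[0,0,0.002,0,120],[0,0,0.002,0,60],[0,0,0.002,0,0],[0,0,0.002,0,0],[0,0,0.002,0,0],[0,0,0.002,0,0],[0,0,0.002,0,0],[0,0,0.002,0,0]]' && python3 -m crank '[[0,0,-0.02,0,0],[0,0,-0.05,0,0],[0,0,-0.085,0,0],[0,0,-0.088,0,0],[0,0,-0.088,0,0]]'
python3 - <<'E'
from h import *
s=env.read_state(); M=R.from_rotvec(s['tcp_rot']).as_matrix(); print(s['tool_pos'],M[:,0],s['joints'])
im=snap('wrist','w6.png')
for l in('rake','rest','keeper_knob'): print(l,[(round(d['conf'],2),d['box']) for d in env.outline_of('wrist',l)])
m=(im[:,:,0]>180)&(im[:,:,1]<60)&(im[:,:,2]<60); y,x=np.nonzero(m); print('red',x.min(),x.max(),y.min(),y.max(),len(x), at('wrist',x.max(),y.mean(),.023),at('wrist',x.mean(),y.mean(),.03))
E
```

```text
time: 23.17
tool_pos: [0.5269, -0.3203, 0.2111]
tcp_rot: [-3.117, -0.39, 0.0]
ft_force: [1.1, 0.1, -0.1]
width: 0.0851
grip_force: 0.0
time: 23.58
tool_pos: [0.5271, -0.3205, 0.3016]
tcp_rot: [3.114, 0.389, 0.005]
ft_force: [0.3, -0.2, -1.1]
width: 0.085
grip_force: 0.0
[ 0.52708811 -0.32045863  0.30163745] [0.96920044 0.24625564 0.00294516] [-6.05636197e-01  5.42386066e-01  1.42726425e+00  2.42849022e-05
  1.16748276e+00  7.16339458e-01]
rake [(0.64, [205.9, 148.0, 358.6, 349.8])]
rest [(0.59, [194.3, 91.0, 354.9, 327.1])]
keeper_knob [(0.92, [44.4, 0.7, 115.2, 170.6]), (0.31, [0.0, 93.8, 37.0, 103.1])]
red 92 106 44 62 205 [ 0.61598444 -0.15256689  0.023     ] [ 0.61513742 -0.14985879  0.03      ]
```

The rake lies on its rest in the same place relative to the plate as before. Next I'll close the fingers and bring them down in front of the knob.

```bash
python3 -m crank '[[0.02,-0.018,0,0.06,255],[0.045,-0.04,0,0.12,255],[0.07,-0.06,0,0.18,255],[0.095,-0.08,0,0.228,255],[0.1187,-0.099,0,0.228,255],[0.1187,-0.099,0,0.228,255],[0.1187,-0.099,0.03,0.228,255],[0.1187,-0.099,0.065,0.228,255],[0.1187,-0.099,0.095,0.228,255],[0.1187,-0.099,0.114,0.228,255],[0.1187,-0.099,0.114,0.228,255],[0.1187,-0.099,0.114,0.228,255]]' && python3 -m crank '[[0,-0.003,0,0,255],[0,-0.006,0,0,255],[0,-0.009,0,0,255],[0,-0.012,0,0,255],[0,-0.015,0,0,255],[0,-0.018,0,0,255],[0,-0.021,0,0,255],[0,-0.024,0,0,255],[0,-0.024,0,0,255]]'
cat > red.py <<'E'
from plan import *
for n in('wrist','scene'):
    im=snap(n,'r_'+n+'.png').astype(int); m=(im[:,:,0]>120)&(im[:,:,1]<50)&(im[:,:,2]<50)
    if n=='scene': m[:, :205]=0; m[:,265:]=0; m[:180]=0; m[240:]=0
    y,x=np.nonzero(m); print(n,len(x), len(x) and (x.min(),x.max(),y.min(),y.max(),at(n,x.mean(),y.mean(),.025)))
E
python3 red.py
```

```text
time: 24.78
tool_pos: [0.6173, -0.1952, 0.184]
tcp_rot: [-3.14, -0.033, 0.004]
ft_force: [0.3, 0.8, 1.0]
width: 0.0003
grip_force: 0.0
time: 25.53
tool_pos: [0.6171, -0.1706, 0.1852]
tcp_rot: [-3.141, -0.033, 0.0]
ft_force: [0.5, -0.3, -0.5]
width: 0.0001
grip_force: 0.0
wrist 661 (np.int64(220), np.int64(247), np.int64(274), np.int64(301), array([ 0.61443571, -0.14805388,  0.025     ]))
scene 0 0
```

```bash
python3 -m crank '[[0,-0.002,0,0,255],[0,-0.004,0,0,255],[0,-0.006,0,0,255],[0,-0.008,0,0,255],[0,-0.01,0,0,255],[0,-0.012,0,0,255]]' && python3 -m crank '[[0,-0.002,0,0,255],[0,-0.004,0,0,255],[0,-0.006,0,0,255]]' && python3 -m crank '[[0,-0.001,0,0,255],[0,-0.002,0,0,255],[0,-0.003,0,0,255]]'; python3 red.py
```

```text
time: 26.13
tool_pos: [0.6168, -0.1591, 0.1852]
tcp_rot: [3.141, 0.033, 0.0]
ft_force: [0.4, -4.1, 0.8]
width: -0.0
grip_force: 2.1
time: 26.38
tool_pos: [0.6167, -0.153, 0.1852]
tcp_rot: [3.141, 0.033, -0.0]
ft_force: [-0.7, -4.4, 1.0]
width: -0.0001
grip_force: 2.1
time: 26.63
tool_pos: [0.6166, -0.1501, 0.1852]
tcp_rot: [3.141, 0.033, -0.0]
ft_force: [-1.1, -3.8, 0.5]
width: -0.0001
grip_force: 2.0
wrist 634 (np.int64(221), np.int64(247), np.int64(274), np.int64(300), array([ 0.61404146, -0.12750303,  0.025     ]))
scene 0 0
```

Pushing against about 4 N, the slide's normal friction. I'll keep going in small steps until the stop shows in the force.

```bash
python3 -m crank '[[0,-0.001,0,0,255],[0,-0.002,0,0,255],[0,-0.003,0,0,255]]' && python3 -m crank '[[0,-0.001,0,0,255],[0,-0.002,0,0,255]]' && python3 -m crank '[[0,-0.001,0,0,255],[0,-0.002,0,0,255]]'
```

```text
time: 26.98
tool_pos: [0.6165, -0.1478, 0.1853]
tcp_rot: [3.14, 0.033, 0.001]
ft_force: [-0.2, -16.2, -1.5]
width: 0.0001
grip_force: 8.1
time: 27.15
tool_pos: [0.6164, -0.1471, 0.1854]
tcp_rot: [3.138, 0.032, 0.002]
ft_force: [0.5, -29.3, -3.8]
width: 0.0001
grip_force: 14.3
time: 27.32
tool_pos: [0.6163, -0.1465, 0.1854]
tcp_rot: [3.136, 0.031, 0.003]
ft_force: [1.0, -41.1, -4.6]
width: 0.0001
grip_force: 20.4
```

The force rises steeply, so the slide is at its stop. I'll back off, lift clear and verify.

```bash
python3 -m crank '[[0,0.008,0,0,255],[0,0.03,0,0,255],[0,0.05,-0.02,0,255],[0,0.06,-0.05,0,255],[-0.03,0.06,-0.09,0,255],[-0.07,0.06,-0.13,0,255],[-0.11,0.06,-0.16,0,255],[-0.15,0.06,-0.17,0,255],[-0.18,0.06,-0.17,0,255],[-0.18,0.06,-0.17,0,255]]'
python3 tubes.py; python3 - <<'E'
from plan import *
im=snap('scene'); a=cv2.resize(im[120:290,160:330,::-1],(510,510),interpolation=3)
cv2.imwrite('pics/s7.png',a); print(env.read_state()['time'])
E
```

```text
time: 28.15
tool_pos: [0.4346, -0.2063, 0.3567]
tcp_rot: [3.141, 0.032, 0.002]
ft_force: [-0.5, 0.1, 0.2]
width: 0.0003
grip_force: 0.0
scene 0.69 [array([ 148., -138.]), array([ 147., -370.])] 232 ang -179.8
scene 0.55 [array([-259.,  269.]), array([-165.,  320.])] 107 ang 61.5
scene 0.48 [array([-177.,   18.]), array([-220.,  -84.])] 111 ang -157.1
scene 0.45 [array([-82.,  57.]), array([-82., -36.])] 93 ang 180.0
scene 0.42 [array([-100.,   55.]), array([-100.,  -33.])] 88 ang 180.0
wrist 0.91 [array([-62., -33.]), array([-63.,  57.])] 90 ang -0.6
wrist 0.86 [array([-80., -33.]), array([-80.,  57.])] 90 ang 0.0
wrist 0.66 [array([-225.,  -97.]), array([-183.,    3.])] 108 ang 22.8
wrist 0.6 [array([22., 28.]), array([27., 64.])] 36 ang 7.9
wrist 0.58 [array([-98., -34.]), array([-98.,  53.])] 87 ang 0.0
28.4
```

View pics/s7.png

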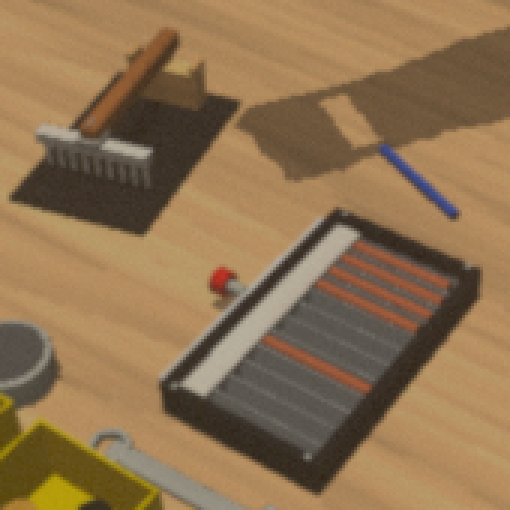

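The picture shows the keeper plate home over the tube ends (190–355,230–390) and five bedded tubes. The rake is on its rest, tines down with the handle on the block, and the arm is clear.

```bash
python3 -c "
from cell import env
print(env.sign_off())"
```

```text
the job is handed in; nothing more can be done
None
```

The job is handed in at about 28 s: the last picture shows all five tubes bedded in grooves, the keeper pushed to its stop, and the rake back on its rest tines down; the judge returned no verdict.

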